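# Interleave and stack plaster relief slabs in a sloping cradle

## Robot

A 6-joint arm with a two-finger parallel gripper is mounted at the origin on the work surface. World frame = base frame: x ahead of the robot, y to its left, z up, the work surface at z = 0. Lengths are in mm, angles in rad, forces in N, time in s.
With the tool pointing down it reaches from about 400 to 925 mm from the base axis. Payload 12.5 kg.
Tool frame: the origin (TCP) lies midway between the tips of the shut fingers; the grasp point (between the pads) lies 19 mm behind it; z points along the fingers, y is the line along which they close (so a half turn about z gives the same grasp; the last joint's range is limited). The gripper opens to 95 mm and grips with 3 to 60 N. Pads are 20 mm wide; open, the fingers measure 119 mm over their backs; the gripper's body (75 mm by 180 mm) begins 59 mm behind the grasp point.
Start: joints at [1.126, 0.491, 1.559, -0, 1.092, -0.106], TCP at [207.706, 589.495, 214.661] pointing down, gripper open.
Joint ranges: [-3.1, 3.1], [-0.84, 2.19], [0.05, 2.79], [-1.13, 4.28], [0.06, 2.93], [-2.69, 2.69]. Speed limits (rad/s): [2.22, 2.22, 2.79, 3.14, 3.14, 3.14].

## Interface

Orientations are given as [roll, pitch, yaw] about the fixed x, y, z axes, in that order (R = Rz(yaw) Ry(pitch) Rx(roll)).
In Python, from cell import env gives the robot as it stands.
- The arm moves only by the tool arm_command, never from a script. Its argument "targets" is a list of rows, each a list of 5 numbers: the shift along the tool's x, y, z in mm, then the turn about the tool's z in degrees, then the opening, from 0 (shut) to 1 (fully open). In form: [[tx, ty, tz, roll, fingers], ...]. A call has 1 to 5 rows; each row is the pose to reach, as a shift and turn from the pose commanded when the call began, along the tool's axes at that moment; what a row does not reach only later rows make up. A row lasts 1/10 s, in which the tool goes at most 50 mm and 8.59 degrees, less where a joint would pass 70% of its speed; a pose out of reach is approached as far as the arm can. A call with a gripper value outside its range is refused whole. The fingers move at their own pace and stop on an object; the grip force is fixed at half the most. Time passes only in rows, so rows that repeat a pose let the fingers close. It gives the time, the measured TCP pose, the force, the opening and the grip force at its end, in the units of the state.
- env.state(): the state, without advancing time (a new reading comes with each control period).
- env.read_camera(name): name is "side" or "top"; returns a dict with "frame" (480x640x3 uint8, red, green, blue), "vertical_fov" (degrees; the focal length in pixels is half the picture's height over the tangent of half this angle, whatever the lens; pixels are square), "cx", "cy" (the principal point, pixels), "k1" (the pictures are not rectified: a ray, as slopes to the right and down, at radius r is drawn at 1 + k1 r^2 times it, then the intrinsics apply), "world_from_camera" (4x4, takes a point from camera to world coordinates). Camera axes: x right, y down, z forward; pixel columns grow to the right and rows downward; lengths in mm; the calibration is good to about 2 mm. A picture is of the moment at which its call begins. There is no depth.
- env.job_done(): hands the job in; it is judged then, once.
The state is a dict: "t": time; "joints": joint angles; "qvel": joint speeds; "tau": joint torques, N m; "eef_pos": TCP position; "tcp_rot": TCP orientation; "ft_force": force on the tool from outside, world axes, zero at the start; "moment": the same for the moment, N m; "opening": opening from 0.0 (shut) to 1.0 (fully open); "grip_force": force on a finger pad.
Only numpy, scipy, OpenCV 4.12 (cv2) and the standard library are available. Lean on these libraries where they do the work, as an engineer would, in place of code of your own. Each camera call takes 0.05 s, during which the arm holds its last target. There are 200 camera calls.

## Task

Stack the second plaster relief slab on the one already lying in the sloping cradle, with the cork separator sheet between them. First lay the cork sheet on the lower slab, its lower end against the blue adjustable stop, and let go of it; then lay the upper slab on the sheet, push it gently home against the stop, feeling for the contact, and let go. The plaster chips easily, so set it down softly, and leave the bust, mallet and pot alone.

Things in the scene. Friction and masses are not known exactly. Their poses are not given: they have to be found in the camera images.
- cradle: Fixed wooden stacking cradle: base 220 mm (x) by 69 mm (y), about 190 mm high at its end nearer the robot with the lower slab. Origin at table level below the deck; x points from its low end to its high end, z up.
- deck: The cradle's sloping plywood deck, 69 mm wide, rising at 30 degrees. Origin on its upper surface, 55 mm above the table, at the face of a low foot ledge (20 mm high, 60 wide) against which the lower slab rests. x points up the slope (deck ends at x = 170 mm), y across, z square off the deck. Two lips, 10 mm high, run along its edges, outer faces 69 mm apart.
- bracket (a point): Top of the fixed bracket, at x -40, z 58 mm of the deck (same axes), carrying the blue stop plate on rods: 60 mm wide, 10 thick, 25 to 62 mm off the deck. It is clamped with its face anywhere from x = 0 to 16 mm of the deck, not reported: find it by touch. It stops sheet and upper slab, which thus sit up to 16 mm further up the slope than the lower slab.
- slab_lower: White plaster relief slab, 150 mm (x) by 56 mm (y) by 24 mm (z), about 0.3 kg, with a flat raised rim 10 mm wide round a carved face 5 mm deep. Loose, lying on the deck with one end against the foot ledge. Origin: centre of its underside; z square off its carved face.
- slab_upper: Second white plaster relief slab, same size and form as the lower one, lying flat on the table, carved face up. Origin: centre of its underside; x along its length, z up.
- sheet: Stiff brown cork separator sheet, 150 mm (x) by 66 mm (y) by 6 mm (z), about 60 g, lying level and centred on a dark wooden block. Origin: centre of its underside; x along its length.
- stand: Fixed dark wooden block under the sheet, 120 mm (x) by 46 mm (y) by 45 mm high; the sheet overhangs it by 10 mm on each long side. Origin: centre of its underside.
- bust: Bystander: small white plaster bust, 60 mm across, 104 mm high. Origin: centre of its underside.
- mallet: Bystander: carver's mallet standing on its dark iron head, 64 mm across, 205 mm high. Origin: centre of its underside.
- pot: Bystander: terracotta pot, 80 mm across, 70 mm high. Origin: centre of its underside.

How it is judged (in metres and radians):
On the way, in this order (a step that is already met when the one before it is completed fails the run):
1. The cork sheet lies flat on the lower slab, 0 to 20 mm further up the slope than it, centred across the deck within 6 mm and square to it within 4 degrees, and is let go, for 0.3 s (x of sheet in the frame of deck between 0.071 and 0.096 m and y of sheet in the frame of deck between -0.006 and 0.006 m and z of sheet in the frame of deck between 0.02 and 0.028 m and angle between the x axis of sheet and the x axis of deck, either way round below 0.07 rad and angle between the z axis of sheet and the z axis of deck, either way round below 0.07 rad and x of slab_lower in the frame of deck between 0.07 and 0.08 m and y of slab_lower in the frame of deck between -0.005 and 0.005 m and z of slab_lower in the frame of deck between -0.004 and 0.004 m and angle between the x axis of slab_lower and the x axis of deck, either way round below 0.06 rad and angle between the z axis of slab_lower and the z axis of deck, either way round below 0.06 rad and contact force between the fingers and sheet below 0.05 N and contact force between sheet and slab_lower above 0.05 N), for 0.3 s.
2. The upper slab, lying on the sheet (ends flush with it within 4.5 mm, within 5 mm across and 3.4 degrees), is pushed against the blue stop with more than 4 N, for 0.2 s (x of sheet in the frame of deck between 0.071 and 0.096 m and y of sheet in the frame of deck between -0.006 and 0.006 m and z of sheet in the frame of deck between 0.02 and 0.028 m and angle between the x axis of sheet and the x axis of deck, either way round below 0.07 rad and angle between the z axis of sheet and the z axis of deck, either way round below 0.07 rad and x of slab_upper in the frame of deck between 0.071 and 0.096 m and y of slab_upper in the frame of deck between -0.005 and 0.005 m and z of slab_upper in the frame of deck between 0.026 and 0.034 m and angle between the x axis of slab_upper and the x axis of deck, either way round below 0.06 rad and angle between the z axis of slab_upper and the z axis of deck, either way round below 0.06 rad and distance between slab_upper and sheet below 0.0075 m and contact force between slab_upper and deck above 4 N), for 0.2 s.
At the end, for the whole second after the job is handed in: Bottom to top: lower slab (within 5 mm of the foot ledge), cork sheet, upper slab carved face up, all flat and at rest. Sheet and upper slab flush within 4.5 mm. Off-centre across: slabs under 5 mm, sheet under 6. Square to the deck: slabs within 3.4 degrees, sheet 4. Either end down (x of slab_lower in the frame of deck between 0.07 and 0.08 m and y of slab_lower in the frame of deck between -0.005 and 0.005 m and z of slab_lower in the frame of deck between -0.004 and 0.004 m and angle between the x axis of each of slab_lower, slab_upper and the x axis of deck, either way round below 0.06 rad and angle between the z axis of each of slab_lower, slab_upper and the z axis of deck, either way round below 0.06 rad and x of sheet in the frame of deck between 0.071 and 0.096 m and y of sheet in the frame of deck between -0.006 and 0.006 m and z of sheet in the frame of deck between 0.02 and 0.028 m and angle between the x axis of sheet and the x axis of deck, either way round below 0.07 rad and angle between the z axis of sheet and the z axis of deck, either way round below 0.07 rad and x of slab_upper in the frame of deck between 0.071 and 0.096 m and y of slab_upper in the frame of deck between -0.005 and 0.005 m and z of slab_upper in the frame of deck between 0.026 and 0.034 m and distance between slab_upper and sheet below 0.0075 m and linear speed of each of slab_upper, sheet below 0.01 m/s and contact force between slab_upper and sheet above 0.3 N); the robot touches nothing.
It fails at once if The upper slab bears on the stop or cradle with more than 25 N (contact force between slab_upper and deck above 25 N).
It fails at once if The cork sheet is pushed against the stop or cradle with more than 25 N (contact force between sheet and deck above 25 N).
It fails at once if The upper slab is dropped or pressed on the sheet with more than 60 N (contact force between slab_upper and sheet above 60 N).
It fails at once if The upper slab knocks against the lower slab with more than 15 N (contact force between slab_upper and slab_lower above 15 N).
It fails at once if The bust, the mallet or the pot is moved more than 15 mm (distance of any of bust, mallet, pot from where it was at the start of the episode above 0.015 m).
It also fails if it takes over 72 s, if anything falls off the work surface, if the arm or the gripper's body presses on something with over 40 N, if the wrist force passes 120 N, or if a joint passes its speed limit or range.

## Working session

There is one attempt and no reset: what is moved stays moved. The work goes in short steps, Python scripts to look and compute and a tool call to move; the robot and the scene stay as the last step left them, time stands still between calls to the robot, and variables do not carry over. Pictures are saved under pics/ and viewed, at most 10 in all, crops included, and the job is handed in when it is done.

Besides the shell and the picture viewer there is one more tool, called after "Call:" in YAML: its name, and indented under it one key for each argument. arm_command: Moves the arm, as the interface text tells. Its arguments: {"type":"object","properties":{"targets":{"type":"array","items":{"type":"array","items":{"type":"number"}}}},"required":["targets"]}

```bash
ls; mkdir -p pics
cat > h.py <<'E'
import numpy as np, cv2
from cell import env
def shot(name,fn=None):
    c=env.read_camera(name)
    if fn: cv2.imwrite('pics/'+fn,c['frame'][:,:,::-1])
    return c
def ray(c,u,v):
    f=240/np.tan(np.radians(c['vertical_fov'])/2)
    p=np.array([(u-c['cx'])/f,(v-c['cy'])/f]);q=p.copy()
    for _ in range(30): q=p/(1+c['k1']*(q@q))
    T=np.array(c['world_from_camera']); d=T[:3,:3]@np.array([q[0],q[1],1.]); return T[:3,3],d/np.linalg.norm(d)
def onz(c,u,v,z):
    o,d=ray(c,u,v); return o+d*(z-o[2])/d[2]
def onplane(c,u,v,p,n):
    o,d=ray(c,u,v); return o+d*(((np.array(p)-o)@n)/(d@n))
def proj(c,P):
    f=240/np.tan(np.radians(c['vertical_fov'])/2)
    T=np.array(c['world_from_camera']); q=T[:3,:3].T@(np.array(P,float)-T[:3,3]); s=q[:2]/q[2]
    s=s*(1+c['k1']*(s@s)); return s*f+[c['cx'],c['cy']]
E
python3 - <<'E'
from h import *
for n in('side','top'):
    c=shot(n,n+'0.png'); print(n,c['vertical_fov'],c['cx'],c['cy'],c['k1']);print(np.round(c['world_from_camera'],3))
print(env.state())
E
```

```text
pics
side 56.57897189587061 319.8165164300858 236.95863657672368 0.033403818083874985
[[ 8.38000e-01 -2.97000e-01  4.59000e-01  2.34944e+02]
 [-5.46000e-01 -4.30000e-01  7.19000e-01 -5.07044e+02]
 [-1.60000e-02 -8.53000e-01 -5.22000e-01  4.96800e+02]
 [ 0.00000e+00  0.00000e+00  0.00000e+00  1.00000e+00]]
top 53.92496482360906 318.0483461587697 243.42224953738844 0.01500989306033103
[[-1.400000e-02 -9.940000e-01  1.060000e-01  5.177990e+02]
 [-9.990000e-01  1.000000e-02 -3.800000e-02  9.649900e+01]
 [ 3.700000e-02 -1.070000e-01 -9.940000e-01  1.071933e+03]
 [ 0.000000e+00  0.000000e+00  0.000000e+00  1.000000e+00]]
{'t': 0.1, 'joints': array([ 1.12639089e+00,  4.91484803e-01,  1.55940023e+00, -2.38573413e-05,
        1.09168387e+00, -1.05594662e-01]), 'qvel': array([-0.0016981 , -0.00105462, -0.00202501, -0.0001041 , -0.00103376,
       -0.00033486]), 'tau': array([ 2.45849711e-03, -6.13631558e+01, -2.58606040e+01,  6.93274196e-02,
        4.70207131e-02, -1.16990850e-04]), 'eef_pos': array([207.61558105, 589.27873308, 214.12513897]), 'tcp_rot': array([-3.14061961e+00, -8.18530281e-05,  2.80279285e+00]), 'ft_force': array([-0.50539225,  0.41998738,  0.19989627]), 'moment': array([ 0.01711919,  0.0206209 , -0.0366951 ]), 'grip_force': 0.0, 'opening': 1.0001696826837567}
```

View pics/top0.png

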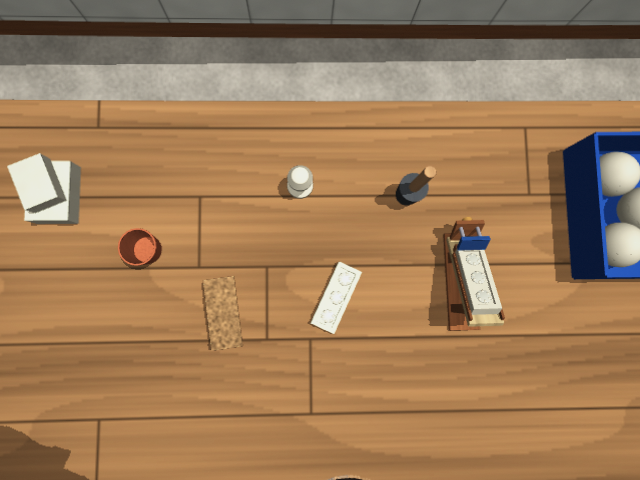

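View pics/side0.png

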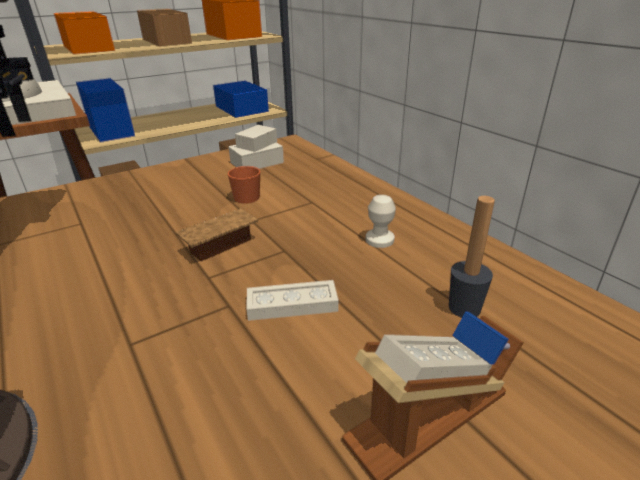

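The top view shows the cork sheet at about (222,312), the upper slab at (336,297), and the cradle with the lower slab at (476,280). The blue stop is at (474,242), so the cradle's low end is away from the robot. The side view shows the same layout, with the blue stop at (482,340). All the bystanders stand further away.

```bash
cat >> h.py <<'E'
def cnt(c,kind,box):
    h=cv2.cvtColor(c['frame'],cv2.COLOR_RGB2HSV); x0,y0,x1,y1=box
    f=c['frame'].astype(int)
    m={'white':(h[...,1]<60)&(h[...,2]>110),'blue':(h[...,0]>100)&(h[...,0]<130)&(h[...,1]>150),
       'cork':(h[...,1]>60)&(h[...,2]>20)}[kind].astype(np.uint8)*255
    k=np.zeros_like(m);k[y0:y1,x0:x1]=m[y0:y1,x0:x1]
    k=cv2.morphologyEx(k,cv2.MORPH_CLOSE,np.ones((3,3)))
    cs,_=cv2.findContours(k,cv2.RETR_EXTERNAL,cv2.CHAIN_APPROX_NONE)
    return max(cs,key=cv2.contourArea)[:,0,:]
def rect(P): return cv2.minAreaRect(np.array(P,np.float32))
E
python3 - <<'E'
from h import *
t=shot('top');s=shot('side')
a=cnt(t,'white',(295,250,375,345)); P=[onz(t,u,v,24)[:2] for u,v in a]; print('upper top',rect(P), len(a))
b=cnt(s,'white',(235,270,350,330)); print('side px',cv2.approxPolyDP(b,3,True)[:,0].tolist())
l=cnt(t,'white',(430,225,520,330)); print('lower px',cv2.approxPolyDP(l,2.5,True)[:,0].tolist())
print('bluetop',cv2.approxPolyDP(cnt(t,'blue',(440,220,510,260)),2,True)[:,0].tolist())
print('blueside',cv2.approxPolyDP(cnt(s,'blue',(440,300,520,370)),2,True)[:,0].tolist())
print('lower side',cv2.approxPolyDP(cnt(s,'white',(360,325,500,390)),2.5,True)[:,0].tolist())
f=t['frame'];print('wood/cork',f[330,280],f[310,222],f[300,215],f[320,190],f[320,245])
vis=np.hstack([cv2.resize(t['frame'][265:360,190:260],(350,475),interpolation=cv2.INTER_CUBIC),cv2.resize(t['frame'][215:335,425:515],(356,475),interpolation=cv2.INTER_CUBIC)])
cv2.imwrite('pics/z.png',vis[:,:,::-1])
E
```

```text
upper top ((510.3611755371094, 18.703155517578125), (57.12613296508789, 150.56402587890625), 64.42316436767578) 167
side px [[333, 282], [248, 288], [248, 319], [337, 310]]
lower px [[458, 250], [473, 306], [472, 314], [498, 313], [501, 306], [484, 251]]
bluetop [[489, 238], [461, 237], [458, 249], [484, 248]]
blueside [[465, 312], [454, 335], [492, 363], [506, 338], [469, 312]]
lower side [[376, 351], [406, 381], [482, 374], [490, 366], [454, 337], [385, 335]]
wood/cork [175 128  80] [191 148  97] [196 152 100] [186 136  86] [176 127  82]
```

View pics/z.png

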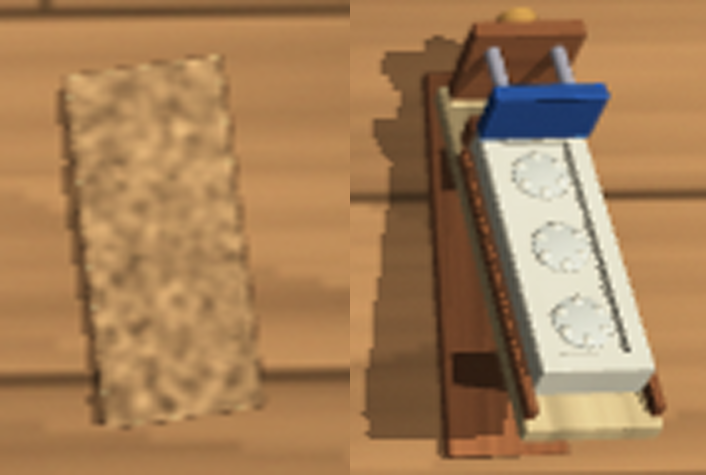

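The left crop shows the cork corners at about px (204,280), (234,276), (242,345) and (211,350). The right crop shows the lower slab's right rim edge running from (484,251) to its upper corner at (501,306), with the blue plate's face above.

```bash
cat > m.py <<'E'
from h import *
t=shot('top');s=shot('side')
Q=np.array([onz(t,u,v,51)[:2] for u,v in [(203.6,280),(234.4,276.4),(242.4,345.4),(211,349.8)]])
e=(Q[3]+Q[2]-Q[0]-Q[1])/2; print('sheet c',Q.mean(0),'len',np.linalg.norm(e),'yaw',np.degrees(np.arctan2(-e[1],-e[0])),'w',np.linalg.norm(Q[1]-Q[0]))
# upper slab from rect and cross-check
S=[onz(s,u,v,24)[:2] for u,v in [(333,282),(248,288)]]; print('upper far edge side cam',S)
# deck from right edge
Pr=onz(t,501.5,306,150.8)
psi=np.radians(180+15)
for _ in range(20):
    n=np.array([-.5*np.cos(psi),-.5*np.sin(psi),.866])
    A=onplane(t,485,251,Pr,n); d=Pr-A; psi=np.arctan2(d[1],d[0])
c30=np.cos(np.pi/6)
X=np.array([c30*np.cos(psi),c30*np.sin(psi),.5]);Y=np.array([-np.sin(psi),np.cos(psi),0]);Z=np.cross(X,Y)
print('psi',np.degrees(psi),'Pr',Pr)
for sg in(1,-1):
    O=Pr-150*X-24*Z-sg*28*Y; print(sg,'O',O)
    for nm,c in(('top',t),('side',s)):
        print(nm,[np.round(proj(c,O+x*X+y*Y+z*Z)).tolist() for x,y,z in [(150,28,24),(150,-28,24),(0,-28,24),(0,28,24),(150,28,0),(150,-28,0),(0,30,62),(0,-30,62),(16,30,62),(16,-30,62)]])
E
python3 m.py
```

```text
sheet c [481.01059342 262.14277647] len 147.35052391029384 yaw 6.8026616677037275 w 65.73338722593034
upper far edge side cam [array([587.16076002,   4.69818366]), array([457.22486633,  73.00153677])]
psi -179.6563183824526 Pr [ 489.30986978 -296.77859333  150.8       ]
1 O [ 607.04360572 -268.07186993   55.01539031]
top [[502.0, 306.0], [473.0, 307.0], [457.0, 245.0], [483.0, 244.0], [497.0, 312.0], [470.0, 312.0], [489.0, 233.0], [461.0, 234.0], [491.0, 240.0], [463.0, 240.0]]
side [[423.0, 366.0], [386.0, 333.0], [459.0, 336.0], [495.0, 363.0], [413.0, 385.0], [377.0, 351.0], [512.0, 338.0], [471.0, 311.0], [505.0, 338.0], [465.0, 310.0]]
-1 O [ 607.37951275 -324.07086248   55.01539031]
top [[530.0, 305.0], [502.0, 306.0], [483.0, 244.0], [509.0, 244.0], [525.0, 311.0], [497.0, 312.0], [516.0, 233.0], [488.0, 233.0], [518.0, 239.0], [489.0, 240.0]]
side [[468.0, 405.0], [423.0, 366.0], [495.0, 363.0], [537.0, 395.0], [456.0, 427.0], [413.0, 385.0], [556.0, 369.0], [509.0, 336.0], [550.0, 369.0], [503.0, 336.0]]
```

```bash
cat > m2.py <<'E'
from h import *
t=shot('top');s=shot('side')
g=cv2.cvtColor(t['frame'],cv2.COLOR_RGB2HSV)[...,1].astype(float)
E=[]
for r in range(256,302):
    x0=485+(r-251)*16.5/55; i0=int(x0)-5; row=g[r,i0:i0+11]; d=np.clip(np.diff(row),0,None)
    E.append((i0+.5+(d*np.arange(10)).sum()/d.sum(),r))
E=np.array(E,np.float32)
vx,vy,cx,cy=cv2.fitLine(E,cv2.DIST_HUBER,0,.01,.01).ravel(); L=lambda r:cx+vx/vy*(r-cy)
print('edge',L(251),L(306),'res',np.std(E[:,0]-[L(r) for r in E[:,1]]))
Pr=onz(t,L(306),306,150.8);psi=np.pi
for _ in range(20):
    n=np.array([-.5*np.cos(psi),-.5*np.sin(psi),.866]); d=Pr-onplane(t,L(255),255,Pr,n); psi=np.arctan2(d[1],d[0])
c30=np.cos(np.pi/6)
X=np.array([c30*np.cos(psi),c30*np.sin(psi),.5]);Y=np.array([-np.sin(psi),np.cos(psi),0]);Z=np.cross(X,Y)
O=Pr-150*X-24*Z-28*Y; print('psi',np.degrees(psi),'O',O)
np.savez('deck.npz',O=O,X=X,Y=Y,Z=Z,psi=psi)
def yz(c,u,v,xs):  # deck-frame point on the face plane x=xs
    p=onplane(c,u,v,O+xs*X,X)-O; return np.round([p@Y,p@Z],1).tolist()
for xs in(0,8,16): print(xs,'top',[yz(t,*q,xs) for q in[(489,238),(461,237),(458,249),(484,248)]],'side',[yz(s,*q,xs) for q in[(465,312),(506,338),(454,336),(492,363)]])
E
python3 m2.py
```

```text
edge 484.44833 501.23618 res 0.10867209
psi -179.32861972526652 O [ 606.88449859 -266.87644993   55.01539031]
0 top [[35.6, 45.8], [-25.7, 51.4], [-20.6, 7.8], [36.0, 9.4]] side [[-35.1, 55.8], [25.7, 58.3], [-32.3, 20.4], [26.4, 22.3]]
8 top [[30.1, 56.6], [-30.3, 62.3], [-25.4, 19.2], [30.5, 20.8]] side [[-31.1, 57.9], [28.8, 60.3], [-28.4, 23.0], [29.5, 24.8]]
16 top [[24.6, 67.5], [-35.0, 73.1], [-30.1, 30.7], [25.0, 32.2]] side [[-27.2, 59.9], [31.9, 62.3], [-24.5, 25.5], [32.5, 27.4]]
```

```bash
cat > g.py <<'E'
import sys
from h import *
def to(P,yaw):
    s=env.state(); y=s['tcp_rot'][2]; d=np.array(P)-s['eef_pos']
    x=np.array([np.cos(y),np.sin(y),0]);yy=np.array([np.sin(y),-np.cos(y),0])
    r=(np.degrees(y)-yaw+180)%360-180
    print('shift',np.round([d@x,d@yy,-d[2]],1),'roll',round(r,2),'t',round(s['t'],2),'F',np.round(s['ft_force'],1),'op',round(s['opening'],3),'grip',round(s['grip_force'],1))
if __name__=='__main__': a=list(map(float,sys.argv[1:])); to(a[:3],a[3])
E
python3 g.py 481 262 120 186.8
```

```text
shift [-366.6 -218.    94.6] roll -26.21 t 0.4 F [-0.4 -1.4 -0.4] op 0.997 grip 0.0
```

Call:
arm_command:
  targets:
    - [-40,-24,0,0,1]
    - [-80,-48,0,0,1]
    - [-120,-71,0,0,1]
    - [-160,-95,0,0,1]
    - [-200,-119,0,0,1]

```text
t: 0.9
eef_pos: [357.7, 409.3, 214.8]
tcp_rot: [3.141, 0.0, 2.803]
ft_force: [0.8, 0.5, 0.6]
opening: 1.0
grip_force: 0.0
```

Call:
arm_command:
  targets:
    - [-33,-20,19,-5.2,1]
    - [-66,-40,38,-10.4,1]
    - [-100,-60,57,-15.7,1]
    - [-133,-80,76,-21,1]
    - [-166,-99,94,-26.2,1]

```text
t: 1.4
eef_pos: [481.3, 260.8, 120.0]
tcp_rot: [3.141, 0.0, -3.019]
ft_force: [1.2, 0.8, -0.3]
opening: 1.001
grip_force: 0.0
```

```bash
python3 g.py 481 262 38 186.8
```

```text
shift [ 0.2  1.2 82. ] roll 0.2 t 1.4 F [ 1.2  0.8 -0.3] op 1.001 grip 0.0
```

Call:
arm_command:
  targets:
    - [0,1,40,0,1]
    - [0,1,70,0,1]
    - [0,1,82,0,1]
    - [0,1,82,0,1]
    - [0,1,82,0,1]

```text
t: 1.9
eef_pos: [480.7, 263.7, 39.6]
tcp_rot: [3.141, 0.001, -3.023]
ft_force: [-0.1, 0.9, 0.7]
opening: 1.0
grip_force: 0.0
```

Call:
arm_command:
  targets:
    - [0,0,0,0,0]
    - [0,0,0,0,0]
    - [0,0,0,0,0]
    - [0,0,0,0,0]
    - [0,0,0,0,0]

```text
t: 2.4
eef_pos: [480.4, 263.4, 39.0]
tcp_rot: [3.141, 0.001, -3.023]
ft_force: [-0.8, 0.2, 4.7]
opening: 0.69
grip_force: 30.0
```

Call:
arm_command:
  targets:
    - [0,0,0,0,0]
    - [0,0,0,0,0]
    - [0,0,-10,0,0]
    - [0,0,-30,0,0]
    - [0,0,-60,0,0]

```text
t: 2.9
eef_pos: [479.7, 262.9, 98.7]
tcp_rot: [-3.141, -0.003, -3.023]
ft_force: [0.1, 0.1, -0.4]
opening: 0.689
grip_force: 30.0
```

Run:
```python
from h import *
c=shot('top'); s=shot('side')
v=np.hstack([cv2.resize(c['frame'][220:380,130:290],(400,400)),cv2.resize(s['frame'][120:280,130:290],(400,400))])
cv2.imwrite('pics/g1.png',v[:,:,::-1])
```

```text
(no output)
```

View pics/g1.png

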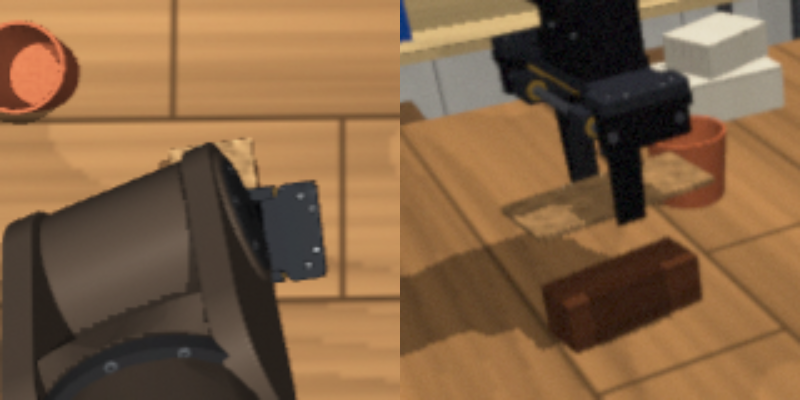

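The sheet is held level by the fingers, clear of the stand (side crop, around (610,195)). The next step is the approach path to the cradle.

```bash
cat > lay.py <<'E'
import sys
from g import *
D=np.load('deck.npz');O,X,Y,Z=[D[k] for k in 'OXYZ']; psi=np.degrees(float(D['psi']))
def lay(xf,zb,h,up):   # final centre x, support height off deck, half thickness, centre height over TCP
    for th in(30,25,20,15,10,5,0):
        a=np.radians(th); xc=xf+75-75*np.cos(a)+h*np.sin(a); zc=zb+75*np.sin(a)+h*np.cos(a)
        yield th,O+xc*X+zc*Z-[0,0,up]
if __name__=='__main__':
    W=list(lay(*map(float,sys.argv[1:5])))
    for th,P in W: print(th,np.round(P,1))
    print('above:');to(W[0][1]+[0,0,90],psi); print('touch:');to(W[0][1],psi)
E
python3 lay.py 93 24 3 9
```

```text
30 [ 548.4 -267.6  153.8]
25 [ 548.4 -267.6  147.3]
20 [ 547.8 -267.6  140.7]
15 [ 546.6 -267.6  134.3]
10 [ 544.9 -267.6  128. ]
5 [ 542.6 -267.6  121.8]
0 [ 539.8 -267.7  115.9]
above:
shift [  -3.5 -535.5 -141.8] roll 6.12 t 3.0 F [ 0.3 -0.4 -1.6] op 0.691 grip 30.0
touch:
shift [  -3.5 -535.5  -51.8] roll 6.12 t 3.0 F [ 0.3 -0.4 -1.6] op 0.691 grip 30.0
```

Call:
arm_command:
  targets:
    - [0,-20,-40,0,0]
    - [0,-55,-75,0,0]
    - [0,-95,-105,0,0]
    - [0,-138,-130,0,0]
    - [0,-182,-142,0,0]

```text
t: 3.5
eef_pos: [502.1, 81.1, 242.7]
tcp_rot: [-3.141, 0.003, -3.022]
ft_force: [1.0, 0.3, -0.4]
opening: 0.688
grip_force: 30.0
```

Call:
arm_command:
  targets:
    - [0,-45,0,0,0]
    - [0,-90,0,0,0]
    - [0,-135,0,0,0]
    - [0,-180,0,0,0]
    - [-3,-225,0,0,0]

```text
t: 4.0
eef_pos: [530.9, -142.4, 240.4]
tcp_rot: [3.141, -0.0, -3.023]
ft_force: [1.1, 0.2, -1.8]
opening: 0.688
grip_force: 30.0
```

Call:
arm_command:
  targets:
    - [0,-40,0,1.5,0]
    - [0,-75,0,3,0]
    - [0,-105,0,4.5,0]
    - [0,-122,0,6.1,0]
    - [0,-128,0,6.1,0]

```text
t: 4.5
eef_pos: [546.3, -268.8, 240.0]
tcp_rot: [3.141, -0.001, -3.132]
ft_force: [0.8, -0.1, -0.7]
opening: 0.687
grip_force: 30.0
```

```bash
python3 lay.py 93 24 3 9 | tail -3
python3 - <<'E'
from h import *
s=shot('side','s1.png')
E
```

```text
shift [-2.1  1.2 -3.8] roll -0.11 t 4.5 F [ 0.8 -0.1 -0.7] op 0.687 grip 30.0
touch:
shift [-2.1  1.2 86.2] roll -0.11 t 4.5 F [ 0.8 -0.1 -0.7] op 0.687 grip 30.0
```

View pics/s1.png

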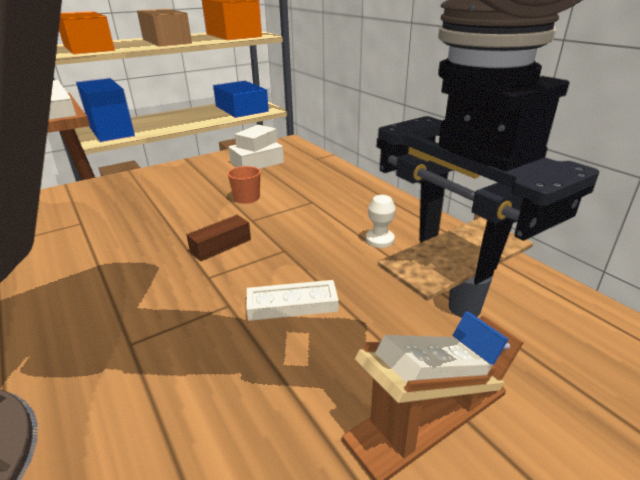

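The sheet hangs level over the cradle. Its corners are at about (382,264), (428,291), (533,242) and (488,221), and the gripper and mallet are well apart.

Call:
arm_command:
  targets:
    - [-2,1,30,0,0]
    - [-2,1,55,0,0]
    - [-2,1,70,0,0]
    - [-2,1,76,0,0]
    - [-2,1,76,0,0]

```text
t: 5.05
eef_pos: [548.5, -265.5, 164.3]
tcp_rot: [3.141, -0.001, -3.128]
ft_force: [-0.1, -0.1, -0.7]
opening: 0.69
grip_force: 30.0
```

Run:
```python
from lay import *
s=env.read_camera('side')
Q=np.array([onz(s,u,v,252) for u,v in[(382,264),(428,291),(533,242),(488,221)]]);print(np.round(Q,0).tolist(),Q.mean(0), 'was tcp 546.3,-268.8')
for w in(.5*(Q[0]+Q[1])-.5*(Q[2]+Q[3]),): print(np.linalg.norm(w),np.degrees(np.arctan2(w[1],w[0])))
W=list(lay(93,24,3,9)); to(W[0][1],psi)
```

```text
[[472.0, -245.0, 252.0], [478.0, -299.0, 252.0], [622.0, -301.0, 252.0], [620.0, -247.0, 252.0]] [ 548.09802063 -272.98607858  252.        ] was tcp 546.3,-268.8
146.06586964445188 179.3292825154214
shift [ 0.4 -1.6 11.3] roll 0.08 t 5.1 F [-0.3 -0.9  0.5] op 0.692 grip 30.0
```

Call:
arm_command:
  targets:
    - [0,-1.5,5,0,0]
    - [0,-1.5,10,0,0]
    - [0,-1.5,15,0,0]
    - [0,-1.5,18,0,0]
    - [0,-1.5,18,0,0]

```text
t: 5.6
eef_pos: [548.4, -268.0, 146.1]
tcp_rot: [3.141, -0.001, -3.13]
ft_force: [-0.7, 0.1, -0.7]
opening: 0.69
grip_force: 30.0
```

Call:
arm_command:
  targets:
    - [0.5,0,3,0,0]
    - [1,0,6,0,0]
    - [1.5,0,9,0,0]
    - [2,0,12,0,0]
    - [2,0,12,0,0]

```text
t: 6.1
eef_pos: [546.6, -268.2, 134.4]
tcp_rot: [-3.142, 0.0, -3.13]
ft_force: [2.9, -1.4, 3.0]
opening: 0.691
grip_force: 30.0
```

Run:
```python
from lay import *
s=shot('side');t=shot('top')
v=np.hstack([cv2.resize(s['frame'][250:410,320:560],(600,400)),])
cv2.imwrite('pics/s2.png',v[:,:,::-1])
to(list(lay(93,24,3,9))[-1][1],psi)
```

```text
shift [ 6.7  0.6 18.7] roll 0.02 t 6.2 F [ 2.5 -1.1  2.2] op 0.688 grip 30.0
```

View pics/s2.png

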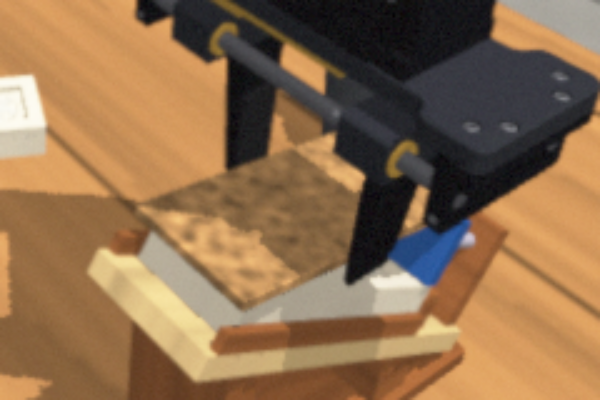

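The sheet is touching the slab with its upper end and pivoting in the pads, as planned.

Call:
arm_command:
  targets:
    - [1,0.3,3,0,0]
    - [2,0.5,6,0,0]
    - [3,0.5,9,0,0]
    - [4.2,0.5,12,0,0]
    - [4.2,0.5,12,0,0]

```text
t: 6.7
eef_pos: [542.1, -267.6, 122.1]
tcp_rot: [3.141, -0.001, -3.13]
ft_force: [3.5, -1.4, 2.4]
opening: 0.689
grip_force: 30.0
```

Call:
arm_command:
  targets:
    - [0.8,0,2,0,0]
    - [1.7,0,4,0,0]
    - [2.1,0,5,0,0]
    - [2.1,0,5,0,0]

```text
t: 7.1
eef_pos: [540.2, -267.7, 117.4]
tcp_rot: [3.141, -0.0, -3.13]
ft_force: [4.3, 0.2, 2.2]
opening: 0.692
grip_force: 30.0
```

Run:
```python
from lay import *
s=shot('side');
v=cv2.resize(s['frame'][270:410,340:550],(600,400))
cv2.imwrite('pics/s3.png',v[:,:,::-1])
to(list(lay(93,24,3,9))[-1][1],psi)
```

```text
shift [0.3 0.  1.6] roll 0.02 t 7.15 F [ 3.4 -0.5  2.6] op 0.691 grip 30.0
```

View pics/s3.png

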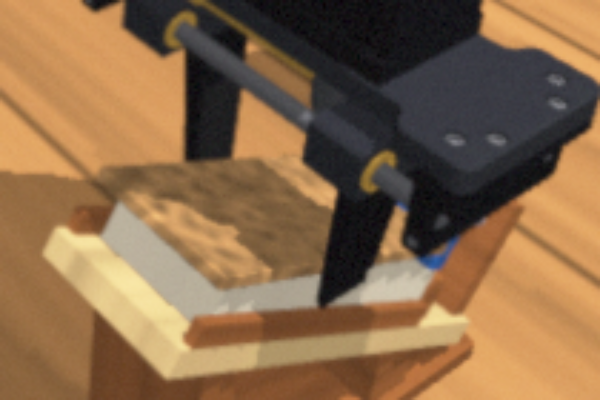

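The sheet is nearly flat on the slab, with the finger tips just above the lips.

Call:
arm_command:
  targets:
    - [0.2,0,1,0,0]
    - [0.2,0,1,0,0]

```text
t: 7.35
eef_pos: [539.9, -267.7, 116.6]
tcp_rot: [3.141, -0.0, -3.129]
ft_force: [2.8, -0.5, 3.7]
opening: 0.693
grip_force: 30.0
```

Call:
arm_command:
  targets:
    - [0,0,1,0,0]
    - [0,0,1,0,0]

```text
t: 7.55
eef_pos: [539.6, -267.7, 115.5]
tcp_rot: [3.141, -0.001, -3.13]
ft_force: [0.0, -0.7, 5.0]
opening: 0.695
grip_force: 30.0
```

Call:
arm_command:
  targets:
    - [0,0,0.7,0,0]
    - [0,0,0.7,0,0]

```text
t: 7.75
eef_pos: [539.6, -267.7, 114.9]
tcp_rot: [3.141, -0.001, -3.13]
ft_force: [-1.0, -0.4, 5.5]
opening: 0.685
grip_force: 30.0
```

Call:
arm_command:
  targets:
    - [-0.9,0,0.5,0,0]
    - [-1.7,0,1,0,0]
    - [-1.7,0,1,0,0]

```text
t: 8.05
eef_pos: [541.4, -267.6, 113.8]
tcp_rot: [3.141, -0.001, -3.13]
ft_force: [1.1, 0.4, 5.4]
opening: 0.693
grip_force: 30.0
```

Call:
arm_command:
  targets:
    - [-0.9,0,0.5,0,0]
    - [-1.7,0,1,0,0]
    - [-1.7,0,1,0,0]

```text
t: 8.35
eef_pos: [542.4, -267.6, 113.3]
tcp_rot: [3.141, -0.002, -3.129]
ft_force: [-5.1, 0.1, 11.1]
opening: 0.688
grip_force: 30.0
```

Contact with the stop is felt at about 10 N along the slope. I'll ease off a little and release.

Call:
arm_command:
  targets:
    - [0.3,0,-0.5,0,0]
    - [0.3,0,-0.5,0,1]
    - [0.3,0,-0.5,0,1]
    - [0.3,0,-0.5,0,1]
    - [0.3,0,-0.5,0,1]

```text
t: 8.85
eef_pos: [543.1, -267.6, 113.2]
tcp_rot: [3.141, -0.0, -3.13]
ft_force: [-0.2, 0.2, -0.4]
opening: 0.962
grip_force: 0.0
```

Call:
arm_command:
  targets:
    - [0,0,0,0,1]
    - [0,0,-10,0,1]
    - [0,0,-40,0,1]
    - [0,0,-80,0,1]
    - [0,40,-110,0,1]

```text
t: 9.35
eef_pos: [543.1, -230.3, 226.0]
tcp_rot: [-3.14, 0.002, -3.133]
ft_force: [0.3, 1.2, 0.6]
opening: 1.0
grip_force: 0.0
```

Call:
arm_command:
  targets:
    - [0,45,0,0,1]
    - [0,90,0,0,1]
    - [0,135,0,0,1]
    - [0,180,0,0,1]
    - [0,220,0,0,1]

```text
t: 9.85
eef_pos: [539.7, -5.7, 224.4]
tcp_rot: [3.142, 0.001, -3.129]
ft_force: [0.6, 0.4, 0.6]
opening: 0.999
grip_force: 0.0
```

Run:
```python
from g import *
t=shot('top');s=shot('side')
v=np.hstack([cv2.resize(t['frame'][215:335,425:515],(360,480)),cv2.resize(s['frame'][290:410,340:450+10],(440,440))[:440]][:1])
w=cv2.resize(s['frame'][290:410,345:455+20],(400,480-0)[:2],interpolation=cv2.INTER_CUBIC)
w=cv2.resize(s['frame'][290:410,350:530],(430,287),interpolation=cv2.INTER_CUBIC); w=np.vstack([w,np.zeros((193,430,3),np.uint8)])
cv2.imwrite('pics/r1.png',np.hstack([v,w])[:,:,::-1])
to((510.4,18.7,60),154.4)
```

```text
shift [ 28.9  23.1 164.4] roll 26.52 t 9.95 F [-0.1 -0.7  0.8] op 1.0 grip 0.0
```

View pics/r1.png

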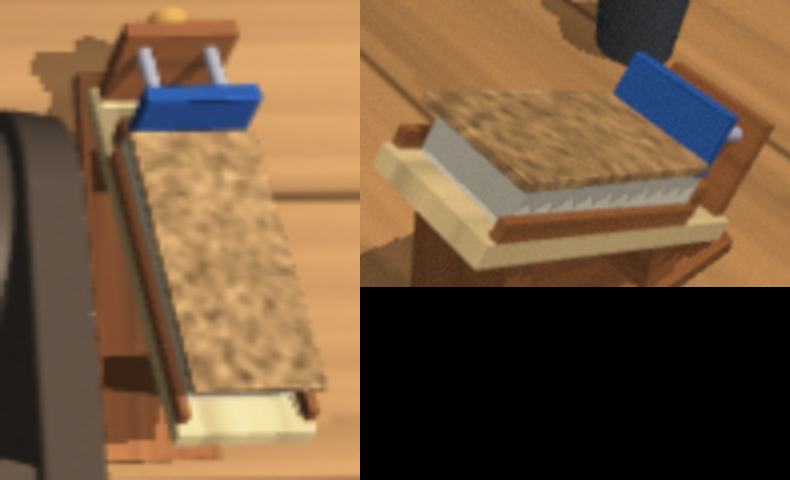

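The sheet lies flat on the lower slab against the blue stop in both crops. The next job is to grasp the upper slab.

Call:
arm_command:
  targets:
    - [7,6,30,6.6,1]
    - [15,12,60,13.2,1]
    - [22,18,100,19.9,1]
    - [29,23,135,26.5,1]
    - [29,23,135,26.5,1]

```text
t: 10.45
eef_pos: [508.5, 14.9, 85.8]
tcp_rot: [-3.139, -0.006, 2.689]
ft_force: [-0.2, 0.2, 0.7]
opening: 0.999
grip_force: 0.0
```

Run:
```python
from lay import *
t=env.read_camera('top')
c=lambda x,y,z:np.round(proj(t,O+x*X+y*Y+z*Z),1).tolist()
for xs in(10,14): print(xs,[c(x,y,30) for x,y in[(xs+150,33),(xs+150,-33)]])
A=[(490.5,250),(506.3,311.3),(458.3,250),(472.5,312.5)]
for u,v in A:
    p=onplane(t,u,v,O+30*Z,Z)-O; print(np.round([p@X,p@Y],1))
to((510.4,18.7,9),154.4)
```

```text
10 [[506.2, 309.0], [472.5, 309.9]]
14 [[506.8, 310.9], [473.0, 311.7]]
[20.  38.6]
[164.9  31.8]
[ 18.1 -29.7]
[165.6 -34.3]
shift [ 1.7  3.7 79. ] roll -0.07 t 10.5 F [-0.5  0.3  1.6] op 1.002 grip 0.0
```

Call:
arm_command:
  targets:
    - [2,4,30,0,1]
    - [2,4,60,0,1]
    - [2,4,74,0,1]
    - [2,4,78,0,1]
    - [2,4,78,0,1]

```text
t: 11.0
eef_pos: [511.9, 19.0, 11.6]
tcp_rot: [3.141, 0.002, 2.693]
ft_force: [-0.2, 0.7, -0.3]
opening: 1.002
grip_force: 0.0
```

Run:
```python
from lay import *
t=env.read_camera('top')
for z,q in((0,(449,239)),(0,(469,325)),(10,(455.5,252.5)),(10,(470,318))):
    p=onplane(t,*q,O+z*Z,Z)-O; print(z,np.round([p@X,p@Y],1))
# cork right edge by sub-pixel saturation/brightness, as for the slab
f=cv2.GaussianBlur(t['frame'],(3,3),0).astype(float)
L=[]
for r in range(255,306,5): print(r,[int(x) for x in f[r,int(490+(r-250)*.26)-5:int(490+(r-250)*.26)+6].sum(1)])
to((510.4,18.7,9),154.4)
```

```text
0 [-33.2 -31.6]
0 [177.2 -35.5]
10 [ 10.6 -28.9]
10 [167.1 -33.9]
255 [428, 414, 409, 424, 454, 480, 488, 489, 491, 491, 493]
260 [443, 463, 479, 492, 487, 465, 457, 459, 458, 457, 458]
265 [480, 474, 474, 474, 457, 417, 382, 373, 373, 377, 378]
270 [409, 427, 444, 433, 429, 453, 473, 476, 477, 479, 481]
275 [460, 465, 472, 481, 473, 459, 461, 466, 468, 468, 468]
280 [428, 427, 448, 474, 486, 481, 476, 481, 486, 487, 489]
285 [451, 448, 441, 439, 443, 450, 464, 471, 470, 471, 471]
290 [447, 443, 429, 423, 437, 460, 472, 479, 481, 482, 483]
295 [426, 429, 419, 405, 408, 427, 456, 479, 487, 487, 487]
300 [458, 441, 407, 378, 394, 445, 482, 492, 492, 493, 494]
305 [343, 342, 372, 409, 430, 436, 446, 458, 465, 465, 466]
shift [ 1.2 -1.   2.9] roll -0.14 t 11.05 F [-1.2  0.4 -0.2] op 1.002 grip 0.0
```

Call:
arm_command:
  targets:
    - [1,-1,2,0,1]
    - [1,-1,2,0,0]
    - [1,-1,2,0,0]
    - [1,-1,2,0,0]
    - [1,-1,2,0,0]

```text
t: 11.55
eef_pos: [509.4, 19.0, 8.6]
tcp_rot: [3.141, 0.0, 2.691]
ft_force: [1.0, 0.2, 0.4]
opening: 0.723
grip_force: 0.0
```

Run:
```python
from lay import *
t=env.read_camera('top')
f=cv2.GaussianBlur(t['frame'],(3,3),0).astype(float)[...,1]
E=[]
for r in range(244,322):
    x0=449+(r-239)*20/86; i0=int(x0)-6; d=np.clip(np.diff(f[r,i0:i0+11]),0,None); k=d.argmax()
    a=slice(max(k-1,0),k+2); E.append((i0+.5+(d[a]*np.arange(10)[a]).sum()/d[a].sum(),r))
E=np.array(E,np.float32); vx,vy,cx,cy=cv2.fitLine(E,cv2.DIST_HUBER,0,.01,.01).ravel(); L=lambda r:cx+vx/vy*(r-cy)
print('res',np.median(abs(E[:,0]-[L(r) for r in E[:,1]])),L(244),L(320))
for z in(0,-8):
    a,b=[onplane(t,L(r),r,O+z*Z,Z)-O for r in(320,244)]; print(z,np.round([a@X,a@Y,b@X,b@Y],1),'angle',np.degrees(np.arctan2((a-b)@Y,(a-b)@X)))
to((510.4,18.7,9),154.4)
```

```text
res 1.0911407 449.66443 471.1264
0 [166.5 -28.7 -19.5 -33. ] angle 1.3009932397577044
-8 [162.6 -25.5 -25.2 -29.8] angle 1.3009932397577102
shift [-1.   0.2 -0.5] roll -0.2 t 11.6 F [-0.4  0.   0.7] op 0.678 grip 0.0
```

Call:
arm_command:
  targets:
    - [0,0,0,0,0]
    - [0,0,0,0,0]
    - [0,0,0,0,0]
    - [0,0,-10,0,0]
    - [0,0,-30,0,0]

```text
t: 12.1
eef_pos: [508.5, 19.0, 38.1]
tcp_rot: [-3.141, -0.003, 2.691]
ft_force: [0.5, -0.2, -1.9]
opening: 0.59
grip_force: 30.0
```

Call:
arm_command:
  targets:
    - [0,0,-40,0,0]
    - [0,0,-80,0,0]
    - [0,0,-120,0,0]
    - [0,0,-160,0,0]
    - [0,0,-195,0,0]

```text
t: 12.6
eef_pos: [508.8, 19.0, 236.1]
tcp_rot: [3.141, 0.001, 2.691]
ft_force: [0.5, 0.0, -2.5]
opening: 0.585
grip_force: 30.0
```

```bash
python3 lay.py 94 30 12 3.4
python3 - <<'E'
from h import *
s=shot('side'); b=cnt(s,'white',(150,100,500,280)); print(cv2.approxPolyDP(b,3,True)[:,0].tolist())
E
```

```text
30 [ 550.5 -267.5  174.1]
25 [ 551.3 -267.5  167.5]
20 [ 551.5 -267.5  160.9]
15 [ 551.1 -267.5  154.3]
10 [ 550.1 -267.5  147.7]
5 [ 548.6 -267.6  141.3]
0 [ 546.5 -267.6  135. ]
above:
shift [-162.3 -239.7  -28. ] roll -26.48 t 12.6 F [ 0.5  0.  -2.5] op 0.585 grip 30.0
touch:
shift [-162.3 -239.7   62. ] roll -26.48 t 12.6 F [ 0.5  0.  -2.5] op 0.585 grip 30.0
[[302, 100], [311, 109], [311, 142], [471, 225], [477, 197], [492, 196], [495, 202], [488, 234], [499, 239], [499, 100]]
```

Call:
arm_command:
  targets:
    - [-17,-25,-5,0,0]
    - [-41,-60,-8,0,0]
    - [-66,-98,-8,0,0]
    - [-90,-133,-8,0,0]
    - [-110,-162,-8,0,0]

```text
t: 13.15
eef_pos: [537.4, -176.8, 241.5]
tcp_rot: [-3.142, -0.0, 2.69]
ft_force: [0.8, 0.4, -2.3]
opening: 0.583
grip_force: 30.0
```

Call:
arm_command:
  targets:
    - [-17,-25,0,-6,0]
    - [-34,-50,0,-13,0]
    - [-46,-69,0,-20,0]
    - [-52,-78,0,-26.5,0]
    - [-52,-78,0,-26.5,0]

```text
t: 13.65
eef_pos: [550.2, -268.8, 241.1]
tcp_rot: [3.141, -0.001, -3.13]
ft_force: [-0.2, 0.7, -2.3]
opening: 0.585
grip_force: 30.0
```

```bash
python3 lay.py 94 30 12 3.4|tail -1
python3 - <<'E'
from lay import *
s=shot('side','s4.png')
E
```

```text
shift [-0.3  1.2 67. ] roll 0.02 t 13.65 F [-0.2  0.7 -2.3] op 0.585 grip 30.0
```

View pics/s4.png

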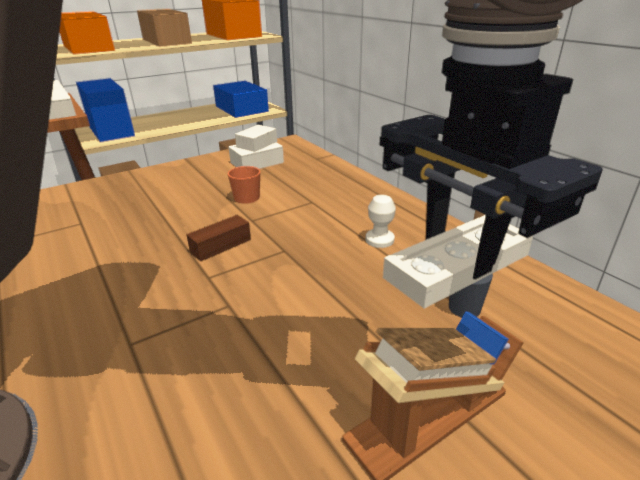

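The upper slab hangs level. Its top rim's near corners are at about (386,260) and (430,281), the far right corner is near (531,238), and the sheet is still flat on the slab below.

Call:
arm_command:
  targets:
    - [0,1,20,0,0]
    - [0,1,40,0,0]
    - [0,1,52,0,0]
    - [0,1,58,0,0]
    - [0,1,58,0,0]

```text
t: 14.2
eef_pos: [550.6, -266.2, 183.1]
tcp_rot: [3.141, -0.001, -3.13]
ft_force: [-0.1, -0.6, -2.6]
opening: 0.585
grip_force: 30.0
```

Run:
```python
from lay import *
s=env.read_camera('side')
Q=np.array([onz(s,u,v,256.4) for u,v in[(386,260),(430,281),(531,238)]]);print(np.round(Q,0).tolist(),(Q[0]+Q[2])/2,np.linalg.norm(Q[1]-Q[2]))
to(list(lay(94,30,12,3.4))[0][1],psi)
```

```text
[[475.0, -247.0, 256.0], [485.0, -294.0, 256.0], [620.0, -299.0, 256.0]] [ 547.4751808  -272.78521476  256.4       ] 134.63720755392401
shift [ 0.3 -1.1  9.6] roll -0.01 t 14.25 F [-0.4  1.1 -2.8] op 0.584 grip 30.0
```

Call:
arm_command:
  targets:
    - [0,-1,4,0,0]
    - [0,-1,8,0,0]
    - [0,-1,10,0,0]
    - [-0.2,-1,13,0,0]
    - [-0.4,-1,16,0,0]

```text
t: 14.75
eef_pos: [551.4, -267.8, 167.5]
tcp_rot: [-3.141, 0.001, -3.13]
ft_force: [1.5, 0.2, 1.8]
opening: 0.587
grip_force: 30.0
```

Call:
arm_command:
  targets:
    - [-0.2,0,3,0,0]
    - [-0.2,0,6,0,0]
    - [0,0,8,0,0]
    - [0,0,8,0,0]

```text
t: 15.15
eef_pos: [550.9, -267.6, 159.1]
tcp_rot: [3.141, -0.001, -3.13]
ft_force: [1.2, -0.5, 0.8]
opening: 0.586
grip_force: 30.0
```

Call:
arm_command:
  targets:
    - [0,0,3,0,0]
    - [0.3,0,6,0,0]
    - [0.6,0,9,0,0]
    - [1,0,12,0,0]
    - [1,0,12,0,0]

```text
t: 15.65
eef_pos: [550.8, -267.7, 147.2]
tcp_rot: [-3.141, 0.002, -3.13]
ft_force: [3.4, 1.3, 1.1]
opening: 0.587
grip_force: 30.0
```

Call:
arm_command:
  targets:
    - [0.7,0,2.5,0,0]
    - [1.4,0,5,0,0]
    - [2.1,0,7.5,0,0]
    - [2.4,0,8.5,0,0]
    - [2.4,0,8.5,0,0]

```text
t: 16.15
eef_pos: [548.6, -267.9, 139.0]
tcp_rot: [-3.141, 0.002, -3.13]
ft_force: [5.6, -0.3, 1.4]
opening: 0.586
grip_force: 30.0
```

Call:
arm_command:
  targets:
    - [0.2,0,1,0,0]
    - [0.4,0,2,0,0]
    - [0.4,0,2,0,0]

```text
t: 16.45
eef_pos: [548.2, -267.9, 137.0]
tcp_rot: [-3.141, 0.002, -3.13]
ft_force: [6.0, 0.4, 2.0]
opening: 0.586
grip_force: 30.0
```

Call:
arm_command:
  targets:
    - [0,0,1,0,0]
    - [0,0,1,0,0]

```text
t: 16.65
eef_pos: [548.1, -267.9, 136.0]
tcp_rot: [-3.141, 0.002, -3.13]
ft_force: [5.4, -0.4, 1.9]
opening: 0.586
grip_force: 30.0
```

Call:
arm_command:
  targets:
    - [0,0,1,0,0]
    - [0,0,1,0,0]

```text
t: 16.85
eef_pos: [548.1, -267.9, 135.5]
tcp_rot: [-3.141, 0.002, -3.13]
ft_force: [2.9, 1.6, 5.3]
opening: 0.588
grip_force: 30.0
```

Call:
arm_command:
  targets:
    - [0,0,0.6,0,0]
    - [0,0,0.6,0,0]

```text
t: 17.05
eef_pos: [548.1, -267.9, 135.5]
tcp_rot: [-3.141, 0.002, -3.13]
ft_force: [2.4, 1.5, 11.3]
opening: 0.588
grip_force: 30.0
```

Call:
arm_command:
  targets:
    - [-0.9,0,0.5,0,0]
    - [-0.9,0,0.5,0,0]

```text
t: 17.25
eef_pos: [548.6, -267.9, 135.2]
tcp_rot: [-3.14, 0.002, -3.129]
ft_force: [-0.2, 0.9, 14.6]
opening: 0.588
grip_force: 30.0
```

Call:
arm_command:
  targets:
    - [0,0,-0.6,0,0]
    - [-0.9,0,0,0,0]
    - [-0.9,0,0,0,0]

```text
t: 17.55
eef_pos: [549.3, -268.0, 134.8]
tcp_rot: [-3.141, 0.001, -3.13]
ft_force: [-0.6, 0.0, 12.4]
opening: 0.588
grip_force: 30.0
```

Call:
arm_command:
  targets:
    - [-0.9,0,0.4,0,0]
    - [-0.9,0,0.4,0,0]

```text
t: 17.75
eef_pos: [550.2, -268.0, 134.4]
tcp_rot: [-3.141, 0.001, -3.13]
ft_force: [-0.1, 0.8, 11.8]
opening: 0.587
grip_force: 30.0
```

Call:
arm_command:
  targets:
    - [-0.9,0,0.4,0,0]
    - [-0.9,0,0.4,0,0]

```text
t: 17.95
eef_pos: [551.1, -268.0, 134.0]
tcp_rot: [-3.141, 0.001, -3.13]
ft_force: [-0.9, 1.0, 10.7]
opening: 0.59
grip_force: 30.0
```

Call:
arm_command:
  targets:
    - [-0.9,0,0.4,0,0]
    - [-0.9,0,0.4,0,0]

```text
t: 18.15
eef_pos: [551.9, -268.0, 133.5]
tcp_rot: [-3.141, 0.001, -3.129]
ft_force: [-1.0, -0.5, 11.7]
opening: 0.59
grip_force: 30.0
```

Call:
arm_command:
  targets:
    - [-0.9,0,0.4,0,0]
    - [-0.9,0,0.4,0,0]

```text
t: 18.35
eef_pos: [551.9, -268.0, 133.5]
tcp_rot: [-3.141, -0.001, -3.129]
ft_force: [-7.6, -0.4, 17.5]
opening: 0.589
grip_force: 30.0
```

Call:
arm_command:
  targets:
    - [-0.9,0,0.4,0,0]
    - [-0.9,0,0.4,0,0]

```text
t: 18.55
eef_pos: [552.0, -268.0, 133.4]
tcp_rot: [-3.141, -0.002, -3.129]
ft_force: [-14.2, -0.3, 22.8]
opening: 0.589
grip_force: 30.0
```

The stop is felt clearly. I'll hold at a somewhat lower force, then ease off and release.

Call:
arm_command:
  targets:
    - [0.3,0,-0.2,0,0]
    - [0.3,0,-0.2,0,0]
    - [0.3,0,-0.2,0,0]
    - [0.3,0,-0.2,0,0]

```text
t: 18.95
eef_pos: [552.0, -268.0, 133.5]
tcp_rot: [-3.141, -0.002, -3.129]
ft_force: [-11.7, -1.0, 21.3]
opening: 0.59
grip_force: 30.0
```

Call:
arm_command:
  targets:
    - [0.6,0,-0.5,0,0]
    - [0.8,0,-0.8,0,0]
    - [0.8,0,-0.8,0,1]
    - [0.8,0,-0.8,0,1]
    - [0.8,0,-0.8,0,1]

```text
t: 19.45
eef_pos: [552.3, -267.5, 132.4]
tcp_rot: [3.141, -0.001, -3.13]
ft_force: [-0.4, -1.0, 0.3]
opening: 0.787
grip_force: 0.0
```

Call:
arm_command:
  targets:
    - [0,0,0,0,1]
    - [0,0,0,0,1]
    - [0,0,-15,0,1]
    - [0,0,-50,0,1]
    - [0,0,-95,0,1]

```text
t: 19.95
eef_pos: [551.8, -267.2, 227.3]
tcp_rot: [3.139, -0.003, -3.13]
ft_force: [0.8, -0.6, 0.3]
opening: 1.003
grip_force: 0.0
```

Call:
arm_command:
  targets:
    - [0,45,-10,0,1]
    - [0,90,-10,0,1]
    - [0,135,-10,0,1]
    - [0,180,-10,0,1]
    - [0,225,-10,0,1]

```text
t: 20.45
eef_pos: [549.5, -40.9, 237.9]
tcp_rot: [3.142, 0.0, -3.13]
ft_force: [1.2, -0.5, 0.8]
opening: 1.004
grip_force: 0.0
```

Run:
```python
from h import *
t=shot('top');s=shot('side')
w=cv2.resize(s['frame'][280:410,345:530],(430,302),interpolation=cv2.INTER_CUBIC); w=np.vstack([w,np.zeros((178,430,3),np.uint8)])
cv2.imwrite('pics/r2.png',np.hstack([cv2.resize(t['frame'][215:335,425:515],(360,480),interpolation=cv2.INTER_CUBIC),w])[:,:,::-1])
```

```text
(no output)
```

View pics/r2.png

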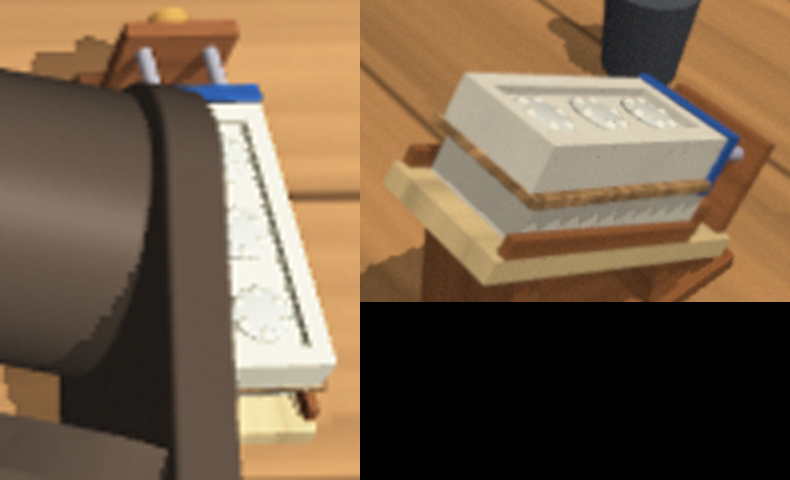

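The slab lies flat on the sheet against the stop, with the ends about flush and the robot clear. I'm handing the job in.

```bash
python3 -c "
from cell import env
print(env.job_done())"
```

```text
the job is handed in; nothing more can be done
None
```

The cork sheet and the upper slab are stacked on the lower slab, pushed home against the blue stop and let go, and the job is handed in; no verdict came back.

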